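Topple the pump housing onto its flange and seat it against the jaw

TASK

The aluminium pump housing is standing on end on the marking-out plate. Tip it over, by pushing high on the side with the round inlet, so that it comes to lie on its flat flange with the inlet facing up; then slide it along the plate until its leading end meets the jaw of the fence squarely, and press it home there for a moment with about 10 N, never more than 15 N. Leave it resting square and in touch with the jaw, and do not disturb the can, the socket or the carton beside the plate.

Things in the scene. Friction and masses are not known exactly. Their poses are not given: they have to be found in the camera images.
- plate: Flat steel marking-out plate, 520 x 240 x 12 mm, fixed on the bench; its top is the work surface, 12 mm above the bench. Origin at the centre of its underside; x along its length towards the fence end, z up.
- fence: Dark steel bar fixed across the plate, 220 mm long (y), 24 thick, 50 high. Origin: foot of the middle of its face, at plate-top height; x points away from the housing. Before that face an upright steel jaw, 220 mm long, 45 high, is set out by hidden screws: its working face stands at x = -16 to -66 mm. That setting is not measured: find it by touch. The jaw gives about 1 mm at 8 N.
- housing: Cast aluminium pump housing, 0.37 to 0.65 kg, on end on the plate: 170 mm high (z), 96 wide (y; box behind the flange 76), 88 deep (x, inlet not counted), too thick to grip. Origin: centre of the end it stands on. Its flat 14 mm flange is the +x side (x = +44 mm), at first facing the fence within about 12 degrees. Lying on the flange its z axis points at the fence and it is 88 mm high.
- inlet (a point): Centre of the mouth of the housing's round inlet, at (-58, 0, 85) mm in the housing's frame: 44 mm diameter, 14 mm proud of the flat side opposite the flange (x = -44 mm). Pushed on that side within 40 mm of the top (1 to 4 N), the housing tips about the flange's foot and falls over by itself once leaned some 27 degrees; pushed low it may slide.
- rear (a point): Centre of the end the housing first stands on, at (0, 0, 0) in the housing's frame. When it lies on its flange this is the upright rear end to push on, 44 mm above the plate. Sliding it along the plate takes 2 to 5 N.
- lead_left (a point): Corner of the housing's top end at the flange, at (43, 46, 170) mm in the housing's frame: one lower corner of the leading end when it lies on the flange.
- lead_right (a point): The other such corner, at (43, -46, 170) mm in the housing's frame. Pushed straight, the housing can jam askew with only one corner on the jaw; more force does not free it, but pushing its rear off-centre on the trailing corner's side, while dragging or nudging the rear sideways the same way, squares it.
- cleaner_can: Bystander: metal can, 60 mm diameter, 130 mm high, standing on the bench on the side of the plate away from the robot. Origin at the centre of its foot.
- socket: Bystander: steel deep socket, 36 mm diameter, 70 mm high, standing on the bench on the same side. Origin at the centre of its foot.
- parts_carton: Bystander: cardboard carton, 70 x 90 x 50 mm high, on the bench on the same side. Origin at the centre of its underside.
There are look-alikes about, which are no part of the job. What is shaped like the housing but green, red or yellow is not meant.

How it is judged:
By the outcome, as a careful person would: the job done as asked, in the order asked, and still so for the second after the job is handed in, with the robot touching nothing.
It also fails if it takes over 72 s, if anything falls off the work surface, if the arm or the gripper's body presses on something with over 40 N, if the wrist force passes 120 N, or if a joint passes its speed limit or range.

ROBOT

A 7-joint arm with a two-finger parallel gripper is mounted at the origin on the work surface. World frame = base frame: x ahead of the robot, y to its left, z up, the work surface at z = 0. Lengths are in m, angles in rad, forces in N, time in s.
With the tool pointing down it reaches from about 0.425 to 0.925 m from the base axis. Payload 6.8 kg.
Tool frame: the origin (TCP) lies on the centre line of the jaws, within the pads' length; the fingertips stand 17 mm ahead of it and the grasp point (between the pads) lies 2 mm behind it (nose_length is the distance from the TCP to the fingertips, in m); z points along the fingers, x is the direction in which the jaws open and shut, and the axes are right-handed (so a half turn about z gives the same grasp; the last joint's range is limited). The gripper opens to 85 mm and grips with 20 to 120 N. Pads are 22 mm wide; open, the fingers measure 114 mm over their backs; the gripper's body (76 mm by 85 mm) begins 54 mm behind the grasp point. The pads swing forward as they close: fully open they stand 13 mm farther back than shut.
Start: joints at [-1.438, 0.477, 0.022, 1.555, -0.011, 1.109, -0.083], TCP at [0.161, 0.656, 0.248] pointing down, gripper open.
Joint ranges: [-2.96, 2.96], [-0.34, 2.1], [-1.41, 1.46], [0.24, 2.44], [-1.37, 4.51], [0.17, 1.92], [-2.96, 2.96]. Speed limits (rad/s): [2.39, 2.39, 3.14, 3.14, 3.14, 3.14, 3.14].

INTERFACE

Orientations are given as a unit quaternion [w, x, y, z].
In Python, from station import * gives the robot as it stands.
- The arm moves only by the tool send_rows, never from a script. Its argument "commands" is a list of rows, each an object with "translation": the shift along the tool's x, y, z in m, a list of three; "rot": the turn, a rotation vector about the tool's x, y, z in degrees, a list of three; "grip": the finger opening in m, from 0 to 0.0854. In form: [{"translation": [tx, ty, tz], "rot": [rx, ry, rz], "grip": grip}, ...]. A call has exactly 5 rows; each row shifts and turns the commanded pose from where the row before left it, along the tool's axes as they then stand; what a row does not reach is not made up. A row lasts 1/12 s, in which the tool goes at most 41.7 mm and 7.16 degrees, less where a joint would pass 70% of its speed; a pose out of reach is approached as far as the arm can. A call with a gripper value outside its range is refused whole. The fingers move at their own pace and stop on an object; "force" is the grip in N (left out, the last holds). Time passes only in rows, so rows that do not move let the fingers close, or fill a call up. It gives the time, the measured TCP pose, the force and the opening at its end, in the units of the state.
- get_obs(): the state, without advancing time (a new reading comes with each control period).
- read_camera(name): name is "scene" or "top" or "wrist"; returns a dict with "pixels" (480x640x3 uint8, red, green, blue), "depth" (480x640 float32, m along the optical axis (not along the pixel's ray), 0 where there is no reading), "mtx" (3x3 intrinsics, pixels), "dist" ([k1, k2, p1, p2, k3] as OpenCV has them; the pictures are not rectified), "extrinsics" (4x4, takes a point from camera to world coordinates). Camera axes: x right, y up, looking along -z (the intrinsics and any distortion apply to the point x, -y, -z); pixel columns grow to the right and rows downward; lengths in m; the calibration is good to about 2 mm. A picture is of the moment at which its call begins.
- hand_in(): hands the job in, once; it reports no verdict.
The state is a dict: "t": time; "q": joint angles; "joint_vel": joint speeds; "joint_torque": joint torques, N m; "eef_pos": TCP position; "tool_rot": TCP orientation; "contact_force": force on the tool from outside, world axes, zero at the start; "torque": the same for the moment, N m; "gripper_width": opening from 0.0 (shut) to 1.0 (fully open).
Only numpy, scipy, OpenCV 4.12 (cv2) and the standard library are available. Lean on these libraries where they do the work, as an engineer would, in place of code of your own. Each camera call takes 0.05 s, during which the arm holds its last target.

## Working session

There is one attempt and no reset: what is moved stays moved. The work goes in short steps, Python scripts to look and compute and a tool call to move; the robot and the scene stay as the last step left them, time stands still between calls to the robot, and variables do not carry over. Pictures are saved under pics/ and viewed, and the job is handed in when it is done.

Besides the shell and the picture viewer there is one more tool, called as name(argument=value, ...) on one line, values as JSON. send_rows: Moves the arm, as the interface text tells. Its arguments: {"type":"object","properties":{"commands":{"type":"array","items":{"type":"object","properties":{"translation":{"type":"array","items":{"type":"number"}},"rot":{"type":"array","items":{"type":"number"}},"grip":{"type":"number"}}}},"force":{"type":"number"}},"required":["commands"]}

```bash
ls; mkdir -p pics
python3 - <<'E'
from station import *
import cv2,numpy as np
o=get_obs();print({k:np.round(v,3).tolist() for k,v in o.items()})
ims=[]
for n in("scene","top"):
    c=read_camera(n);np.savez(f"/tmp/{n}0.npz",**c);cv2.imwrite(f"pics/{n}0.png",c["pixels"][:,:,::-1])
    print(n,np.round(c["mtx"],1).tolist(),np.round(c["dist"],3),np.round(c["extrinsics"],3).tolist())
E
```

```text
pics
{'t': 0.0, 'q': [-1.438, 0.478, 0.022, 1.556, -0.012, 1.109, -0.083], 'joint_vel': [-0.001, -0.001, 0.001, -0.002, -0.001, 0.002, -0.001], 'joint_torque': [0.0, -59.646, 1.608, -28.118, 0.012, 0.01, -0.0], 'eef_pos': [0.161, 0.655, 0.247], 'tool_rot': [0.001, 0.787, 0.617, -0.001], 'contact_force': [-0.653, -0.139, -0.143], 'torque': [0.011, 0.014, -0.002], 'gripper_width': 1.0}
scene [[506.2, 0.0, 313.5], [0.0, 506.2, 241.2], [0.0, 0.0, 1.0]] [-0.007  0.     0.     0.     0.   ] [[0.59, -0.437, 0.679, 1.197], [0.807, 0.331, -0.488, -0.36], [-0.011, 0.836, 0.549, 0.616], [0.0, 0.0, 0.0, 1.0]]
top [[476.0, 0.0, 322.8], [0.0, 476.0, 240.0], [0.0, 0.0, 1.0]] [-0.114  0.     0.     0.     0.   ] [[0.023, 0.975, -0.223, 0.356], [-1.0, 0.024, 0.002, 0.113], [0.007, 0.223, 0.975, 0.953], [0.0, 0.0, 0.0, 1.0]]
```

View pics/scene0.png

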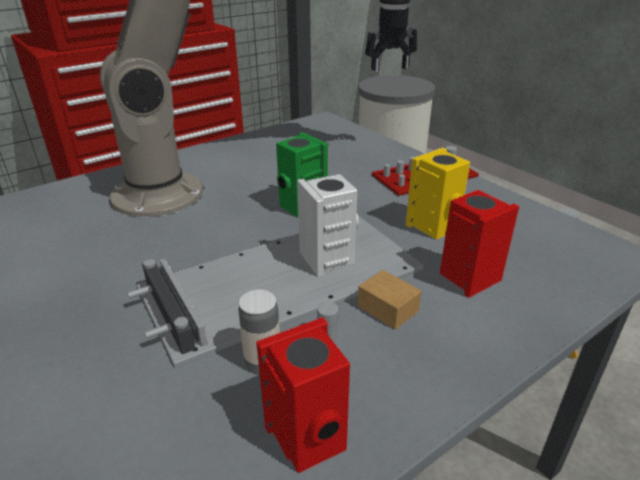

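View pics/top0.png

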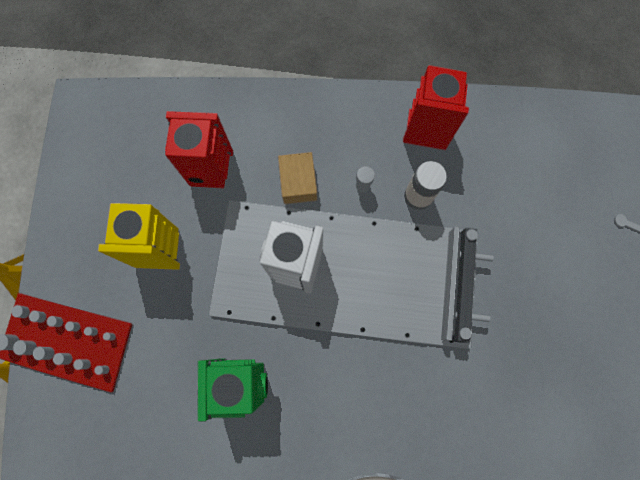

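The aluminium (uncoloured) housing stands on the plate at top ≈(290,250) / scene ≈(328,225). The green (230,385), red (200,150), red (437,105) and yellow (143,237) ones are look-alikes off the plate. The fence is at top ≈(465,285).

```bash
cat > h.py <<'E'
import numpy as np,cv2
def ray(c,uv):
    p=cv2.undistortPoints(np.array(uv,float).reshape(-1,1,2),c["mtx"],c["dist"]).reshape(-1,2)
    d=np.c_[p[:,0],-p[:,1],-np.ones(len(p))]
    return d
def onz(c,uv,z):
    E=c["extrinsics"];d=ray(c,uv)@E[:3,:3].T;o=E[:3,3]
    return o+d*((z-o[2])/d[:,2])[:,None]
def cloud(c):
    v,u=np.mgrid[0:480,0:640];uv=np.c_[u.ravel(),v.ravel()]
    P=ray(c,uv)*c["depth"].reshape(-1,1)
    E=c["extrinsics"];P=P@E[:3,:3].T+E[:3,3]
    P[c["depth"].ravel()<=0]=np.nan
    return P.reshape(480,640,3)
def rect(P):
    r=cv2.minAreaRect((P[:,:2]*1000).astype(np.float32));return r,cv2.boxPoints(r).round(1).tolist()
E
python3 - <<'E'
from h import *
import warnings;warnings.filterwarnings("ignore")
for n in("top","scene"):
    c=dict(np.load(f"/tmp/{n}0.npz"));P=cloud(c)
    hsv=cv2.cvtColor(c["pixels"],cv2.COLOR_RGB2HSV)
    grey=hsv[...,1]<60
    x,y,z=P[...,0],P[...,1],P[...,2]
    print(n,"bench z",np.nanmedian(z[(abs(z)<.03)]))
    for lo,hi,nm in((.16,.2,"top of housing"),(.052,.075,"fence/jaw top"),(.008,.018,"plate")):
        m=(z>lo)&(z<hi)&grey&(x>.3)&(x<.85)&(y<.45)&(y>-.35)
        m=cv2.morphologyEx(m.astype(np.uint8),cv2.MORPH_OPEN,np.ones((3,3)))
        k,lab,st,ce=cv2.connectedComponentsWithStats(m)
        for i in range(1,k):
            if st[i,4]>60:
                Q=P[lab==i];print(nm,st[i].tolist(),"z",np.round(np.median(Q[:,2]),4),rect(Q))
    # bystanders
c=dict(np.load("/tmp/top0.npz"));P=cloud(c)
for uv in((297,165),(365,174),(432,175)):print(P[uv[1],uv[0]].round(3))
im=c["pixels"][190:360,200:510,::-1];cv2.imwrite("pics/crop_top.png",cv2.resize(im,None,fx=2.5,fy=2.5,interpolation=cv2.INTER_CUBIC))
c=dict(np.load("/tmp/scene0.npz"));im=c["pixels"][150:370,120:420,::-1];cv2.imwrite("pics/crop_sc.png",cv2.resize(im,None,fx=2.5,fy=2.5,interpolation=cv2.INTER_CUBIC))
E
```

```text
top bench z 0.0020516541643853525
top of housing [433, 79, 26, 18, 391] z 0.172 (((830.7147827148438, -109.78239440917969), (47.55678939819336, 37.896026611328125), 89.28404235839844), [[811.5, -133.3000030517578], [849.4000244140625, -133.8000030517578], [850.0, -86.19999694824219], [812.0999755859375, -85.80000305175781]])
top of housing [174, 124, 28, 25, 537] z 0.1718 (((720.4694213867188, 359.7920837402344), (48.01920700073242, 49.1174430847168), 24.1556453704834), [[688.5, 372.3999938964844], [708.5999755859375, 327.6000061035156], [752.4000244140625, 347.20001220703125], [732.2999877929688, 392.0]])
top of housing [127, 211, 14, 27, 277] z 0.1717 (((555.2357788085938, 438.04791259765625), (46.68777084350586, 23.805362701416016), 0.03327507525682449), [[531.9000244140625, 449.8999938964844], [531.9000244140625, 426.1000061035156], [578.5999755859375, 426.20001220703125], [578.5999755859375, 450.0]])
top of housing [259, 221, 64, 62, 2777] z 0.1836 (((518.857177734375, 166.29183959960938), (88.40846252441406, 95.81588745117188), 77.01437377929688), [[462.20001220703125, 134.0], 
[... 4444 characters left out ...]
4824219], [694.7999877929688, -108.5999984741211]])
plate [161, 224, 261, 140, 11238] z 0.0099 (((506.91839599609375, 59.98625183105469), (520.0905151367188, 241.85398864746094), 84.13404846191406), [[360.0, -186.3000030517578], [600.5999755859375, -211.10000610351562], [653.7999877929688, 306.29998779296875], [413.20001220703125, 331.0]])
plate [142, 293, 23, 33, 326] z 0.0099 (((451.4582214355469, -187.044921875), (17.91498374938965, 104.48890686035156), 84.23031616210938), [[398.6000061035156, -190.6999969482422], [502.5, -201.1999969482422], [504.29998779296875, -183.39999389648438], [400.3999938964844, -172.89999389648438]])
[0.716 0.168 0.054]
[0.693 0.032 0.072]
[ 0.672 -0.087  0.132]
```

View pics/crop_top.png

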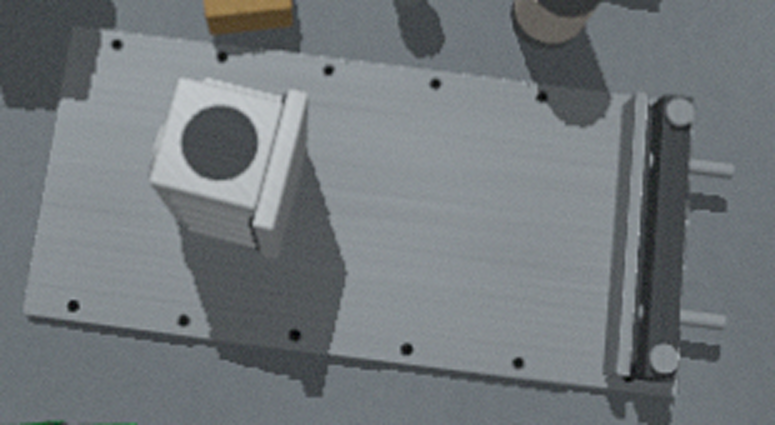

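View pics/crop_sc.png

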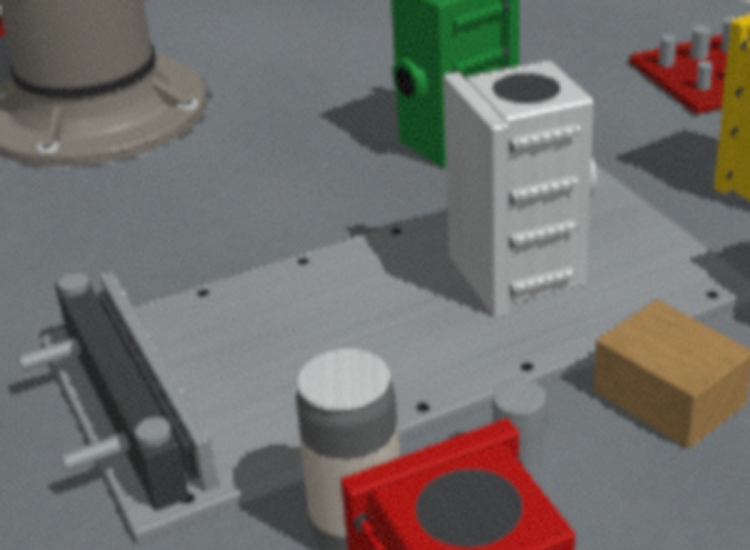

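The plate runs 520 x 242 and the housing top is 88.4 x 95.8 at z ≈ 0.18, so the sizes match. The housing heads -103°, the plate and jaw about -96°. The inlet is on the +y side, away from the fence. I'll now move behind the housing, high up.

send_rows(commands=[{"translation": [-0.019, 0.031, 0], "rot": [0, 0, 0], "grip": 0.04}, {"translation": [-0.019, 0.031, 0], "rot": [0, 0, 0], "grip": 0.04}, {"translation": [-0.019, 0.031, 0], "rot": [0, 0, 0], "grip": 0.04}, {"translation": [-0.019, 0.031, 0], "rot": [0, 0, 0], "grip": 0.04}, {"translation": [-0.019, 0.031, 0], "rot": [0, 0, 0], "grip": 0.04}])

```text
t: 0.52
eef_pos: [0.2897, 0.5247, 0.2479]
tool_rot: [0.0, 0.787, 0.617, -0.0]
contact_force: [1.0, 1.1, -0.2]
gripper_width: 0.467
```

send_rows(commands=[{"translation": [-0.019, 0.031, 0], "rot": [0, 0, 0], "grip": 0.04}, {"translation": [-0.019, 0.031, 0], "rot": [0, 0, 0], "grip": 0.04}, {"translation": [-0.019, 0.031, 0], "rot": [0, 0, 0], "grip": 0.04}, {"translation": [-0.019, 0.031, 0], "rot": [0, 0, 0], "grip": 0.04}, {"translation": [-0.019, 0.031, 0], "rot": [0, 0, 0], "grip": 0.04}])

```text
t: 0.93
eef_pos: [0.4175, 0.3954, 0.2481]
tool_rot: [0.0, 0.787, 0.617, -0.0]
contact_force: [1.3, 0.2, -0.7]
gripper_width: 0.467
```

send_rows(commands=[{"translation": [-0.019, 0.031, 0], "rot": [0, 0, 0], "grip": 0.04}, {"translation": [-0.019, 0.031, 0], "rot": [0, 0, 0], "grip": 0.04}, {"translation": [-0.019, 0.031, 0], "rot": [0, 0, 0], "grip": 0.04}, {"translation": [-0.01, 0.016, 0], "rot": [0, 0, 0], "grip": 0.04}, {"translation": [0, 0, 0], "rot": [0, 0, 6], "grip": 0.04}])

```text
t: 1.35
eef_pos: [0.5104, 0.3002, 0.2482]
tool_rot: [0.001, 0.82, 0.572, -0.0]
contact_force: [0.6, -1.0, 0.3]
gripper_width: 0.471
```

send_rows(commands=[{"translation": [0, 0, 0], "rot": [0, 0, 7], "grip": 0.04}, {"translation": [0, 0, 0], "rot": [0, 0, 7], "grip": 0.04}, {"translation": [0, 0, 0], "rot": [0, 0, 7], "grip": 0.04}, {"translation": [0, 0, 0], "rot": [0, 0, 7], "grip": 0.04}, {"translation": [0, 0, 0], "rot": [0, 0, 7], "grip": 0.04}])

```text
t: 1.77
eef_pos: [0.5063, 0.3058, 0.2479]
tool_rot: [0.0, 0.954, 0.299, -0.0]
contact_force: [0.5, -0.1, -0.1]
gripper_width: 0.475
```

send_rows(commands=[{"translation": [0, 0, 0], "rot": [0, 0, 7], "grip": 0.04}, {"translation": [0, 0, 0], "rot": [0, 0, 7], "grip": 0.04}, {"translation": [0, 0, 0], "rot": [0, 0, 7], "grip": 0.04}, {"translation": [0, 0, 0], "rot": [0, 0, 7], "grip": 0.04}, {"translation": [0, 0, 0], "rot": [0, 0, 7], "grip": 0.04}])

```text
t: 2.18
eef_pos: [0.5063, 0.3059, 0.2479]
tool_rot: [0.0, 1.0, -0.001, -0.0]
contact_force: [0.4, 0.2, 0.5]
gripper_width: 0.469
```

send_rows(commands=[{"translation": [0, 0, 0], "rot": [0, 0, 7], "grip": 0.04}, {"translation": [0, 0, 0], "rot": [0, 0, 6], "grip": 0.04}, {"translation": [0, 0, 0], "rot": [0, 0, 0], "grip": 0.04}, {"translation": [0, 0, 0], "rot": [0, 0, 0], "grip": 0.04}, {"translation": [0, 0, 0], "rot": [0, 0, 0], "grip": 0.04}])

```text
t: 2.6
eef_pos: [0.5064, 0.3061, 0.2481]
tool_rot: [0.0, 0.994, -0.11, -0.0]
contact_force: [0.6, -0.4, 0.3]
gripper_width: 0.471
```

```bash
cat >> h.py <<'E'
from scipy.spatial.transform import Rotation as Rn
def st():
    from station import get_obs
    o=get_obs();w=o["tool_rot"];R=Rn.from_quat([w[1],w[2],w[3],w[0]]).as_matrix()
    print("t",round(o["t"],2),"p",np.round(o["eef_pos"],4),"xang",np.degrees(np.arctan2(R[1,0],R[0,0])).round(2),"z",R[:,2].round(3),"F",np.round(o["contact_force"],2),"g",np.round(o["gripper_width"],3),"T",np.round(o["torque"],3))
    return o,R
E
python3 - <<'E'
from h import *
o,R=st()
c0=np.array([.519,.164]);h=np.array([-.225,-.974]);
for zz in [0]:
    print("rel to housing: back",(o["eef_pos"][:2]-c0)@h, "lat",(o["eef_pos"][:2]-c0)@[.974,-.225])
E
```

```text
t 2.6 p [0.5064 0.3061 0.2481] xang -12.61 z [-0. -0. -1.] F [ 0.63 -0.4   0.26] g 0.471 T [ 0.026  0.048 -0.029]
rel to housing: back -0.13553077245568096 lat -0.044229705189365476
```

send_rows(commands=[{"translation": [0.011, 0, 0.015], "rot": [0, 0, 0], "grip": 0.04}, {"translation": [0.011, 0, 0.016], "rot": [0, 0, 0], "grip": 0.04}, {"translation": [0.011, 0, 0.016], "rot": [0, 0, 0], "grip": 0.04}, {"translation": [0.011, 0, 0.016], "rot": [0, 0, 0], "grip": 0.04}, {"translation": [0, 0, 0], "rot": [0, 0, 0], "grip": 0.04}])

```text
t: 3.02
eef_pos: [0.5496, 0.2944, 0.1822]
tool_rot: [0.002, 0.994, -0.111, -0.001]
contact_force: [-1.6, -0.7, -0.1]
gripper_width: 0.472
```

send_rows(commands=[{"translation": [0, 0.016, 0], "rot": [0, 0, 0], "grip": 0.04}, {"translation": [0, 0.016, 0], "rot": [0, 0, 0], "grip": 0.04}, {"translation": [0, 0.016, 0], "rot": [0, 0, 0], "grip": 0.04}, {"translation": [0, 0.008, 0], "rot": [0, 0, 0], "grip": 0.04}, {"translation": [0, 0.004, 0], "rot": [0, 0, 0], "grip": 0.04}])

```text
t: 3.43
eef_pos: [0.536, 0.2355, 0.1861]
tool_rot: [-0.0, 0.994, -0.113, 0.0]
contact_force: [-0.5, -0.0, 0.9]
gripper_width: 0.472
```

Run:
```python
from h import *
from station import *
o,R=st()
c0=np.array([.519,.164]);h=np.array([-.225,-.974]);
print("back",(o["eef_pos"][:2]-c0)@h, "lat",(o["eef_pos"][:2]-c0)@[.974,-.225])
c=read_camera("scene");cv2.imwrite("pics/s1.png",c["pixels"][60:360,200:500,::-1].repeat(2,0).repeat(2,1))
```

```text
t 3.43 p [0.536  0.2355 0.1861] xang -12.92 z [ 0.  0. -1.] F [-0.53 -0.03  0.94] g 0.472 T [ 0.005  0.07  -0.059]
back -0.07349749892189787 lat 0.00044538703952865205
```

View pics/s1.png

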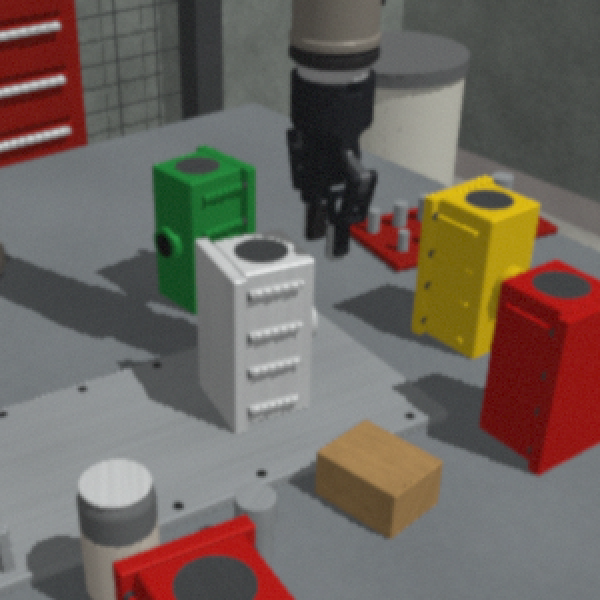

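Both fingertips stand just behind the inlet side near the top of the housing, crop ≈(313..340, 230..255). I'll lower 6 mm and advance slowly.

send_rows(commands=[{"translation": [0, 0.004, 0.006], "rot": [0, 0, 0], "grip": 0.04}, {"translation": [0, 0.004, 0], "rot": [0, 0, 0], "grip": 0.04}, {"translation": [0, 0.004, 0], "rot": [0, 0, 0], "grip": 0.04}, {"translation": [0, 0.003, 0], "rot": [0, 0, 0], "grip": 0.04}, {"translation": [0, 0.003, 0], "rot": [0, 0, 0], "grip": 0.04}])

```text
t: 3.9
eef_pos: [0.5322, 0.2201, 0.1792]
tool_rot: [0.0, 0.994, -0.111, -0.0]
contact_force: [-0.2, -0.1, 0.1]
gripper_width: 0.465
```

send_rows(commands=[{"translation": [0, 0.003, 0], "rot": [0, 0, 0], "grip": 0.04}, {"translation": [0, 0.003, 0], "rot": [0, 0, 0], "grip": 0.04}, {"translation": [0, 0.003, 0], "rot": [0, 0, 0], "grip": 0.04}, {"translation": [0, 0.003, 0], "rot": [0, 0, 0], "grip": 0.04}, {"translation": [0, 0.003, 0], "rot": [0, 0, 0], "grip": 0.04}])

```text
t: 4.32
eef_pos: [0.529, 0.2057, 0.1796]
tool_rot: [-0.0, 0.994, -0.111, 0.0]
contact_force: [-0.2, 1.8, 2.4]
gripper_width: 0.47
```

Run:
```python
from h import *
from station import *
o,R=st()
c0=np.array([.519,.164]);h=np.array([-.225,-.974]);
print("back",(o["eef_pos"][:2]-c0)@h, "lat",(o["eef_pos"][:2]-c0)@[.974,-.225])
c=read_camera("scene");cv2.imwrite("pics/s2.png",c["pixels"][60:360,200:500,::-1].repeat(2,0).repeat(2,1))
```

```text
t 4.32 p [0.529  0.2057 0.1796] xang -12.78 z [ 0.001  0.001 -1.   ] F [-0.22  1.8   2.35] g 0.47 T [ 0.461 -0.08  -0.111]
back -0.04291934908812702 lat 0.00039142671908533853
```

View pics/s2.png

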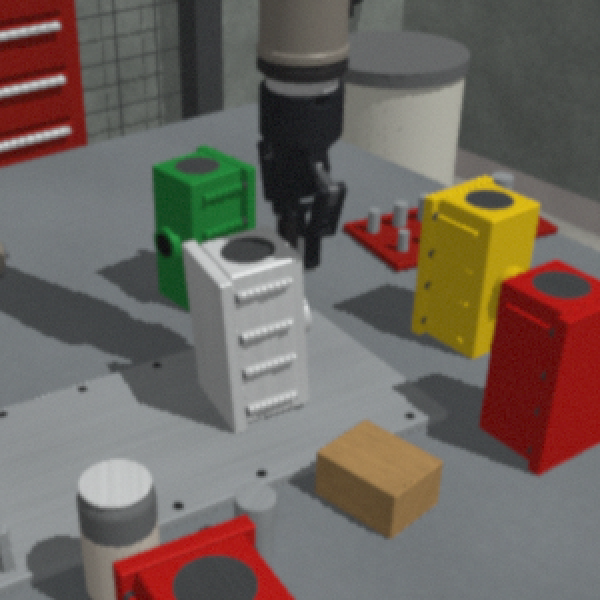

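Contact at about 2 N; the housing now leans a few degrees towards the fence with its foot staying put. Continuing.

send_rows(commands=[{"translation": [0, 0.004, 0], "rot": [0, 0, 0], "grip": 0.04}, {"translation": [0, 0.004, 0], "rot": [0, 0, 0], "grip": 0.04}, {"translation": [0, 0.004, 0], "rot": [0, 0, 0], "grip": 0.04}, {"translation": [0, 0.004, 0], "rot": [0, 0, 0], "grip": 0.04}, {"translation": [0, 0.004, 0], "rot": [0, 0, 0], "grip": 0.04}])

```text
t: 4.78
eef_pos: [0.5243, 0.1854, 0.1792]
tool_rot: [0.0, 0.994, -0.112, -0.0]
contact_force: [1.7, 1.7, 1.2]
gripper_width: 0.464
```

send_rows(commands=[{"translation": [0, 0.004, 0], "rot": [0, 0, 0], "grip": 0.04}, {"translation": [0, 0.004, 0], "rot": [0, 0, 0], "grip": 0.04}, {"translation": [0, 0.004, 0], "rot": [0, 0, 0], "grip": 0.04}, {"translation": [0, 0.003, 0], "rot": [0, 0, 0], "grip": 0.04}, {"translation": [0, 0.003, 0], "rot": [0, 0, 0], "grip": 0.04}])

```text
t: 5.2
eef_pos: [0.5203, 0.1679, 0.1792]
tool_rot: [0.0, 0.994, -0.112, -0.0]
contact_force: [0.1, 1.1, 0.6]
gripper_width: 0.471
```

Run:
```python
from h import *
from station import *
o,R=st()
c0=np.array([.519,.164]);h=np.array([-.225,-.974]);
print("back",(o["eef_pos"][:2]-c0)@h, "lat",(o["eef_pos"][:2]-c0)@[.974,-.225])
c=read_camera("scene");cv2.imwrite("pics/s3.png",c["pixels"][60:360,200:500,::-1].repeat(2,0).repeat(2,1))
```

```text
t 5.2 p [0.5203 0.1679 0.1792] xang -12.81 z [-0. -0. -1.] F [0.09 1.1  0.56] g 0.471 T [0.169 0.    0.074]
back -0.004117963510217695 lat 0.0003760914365060536
```

View pics/s3.png

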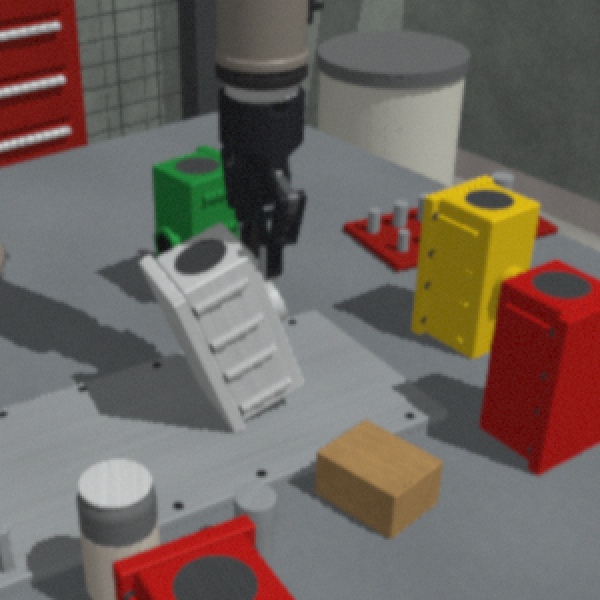

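It leans about 24° and still pivots cleanly on the flange's foot. A little more.

send_rows(commands=[{"translation": [0, 0.004, 0], "rot": [0, 0, 0], "grip": 0.04}, {"translation": [0, 0.004, 0], "rot": [0, 0, 0], "grip": 0.04}, {"translation": [0, 0.004, 0], "rot": [0, 0, 0], "grip": 0.04}, {"translation": [0, 0.003, 0], "rot": [0, 0, 0], "grip": 0.04}, {"translation": [0, 0.002, 0], "rot": [0, 0, 0], "grip": 0.04}])

```text
t: 5.67
eef_pos: [0.5165, 0.1512, 0.1792]
tool_rot: [0.0, 0.994, -0.112, -0.0]
contact_force: [0.3, -0.2, -0.2]
gripper_width: 0.469
```

send_rows(commands=[{"translation": [0, 0, 0], "rot": [0, 0, 0], "grip": 0.04}, {"translation": [0, 0, 0], "rot": [0, 0, 0], "grip": 0.04}, {"translation": [0, 0, 0], "rot": [0, 0, 0], "grip": 0.04}, {"translation": [0, 0, 0], "rot": [0, 0, 0], "grip": 0.04}, {"translation": [0, 0, 0], "rot": [0, 0, 0], "grip": 0.04}])

```text
t: 6.08
eef_pos: [0.5167, 0.1522, 0.1793]
tool_rot: [-0.0, 0.994, -0.111, -0.0]
contact_force: [-0.7, -0.2, -0.5]
gripper_width: 0.47
```

Run:
```python
from h import *
from station import *
o,R=st()
c=read_camera("scene");cv2.imwrite("pics/s4.png",c["pixels"][60:360,200:500,::-1].repeat(2,0).repeat(2,1))
```

```text
t 6.08 p [0.5167 0.1522 0.1793] xang -12.77 z [ 0.  0. -1.] F [-0.74 -0.22 -0.47] g 0.47 T [ 0.04  -0.026  0.007]
```

View pics/s4.png

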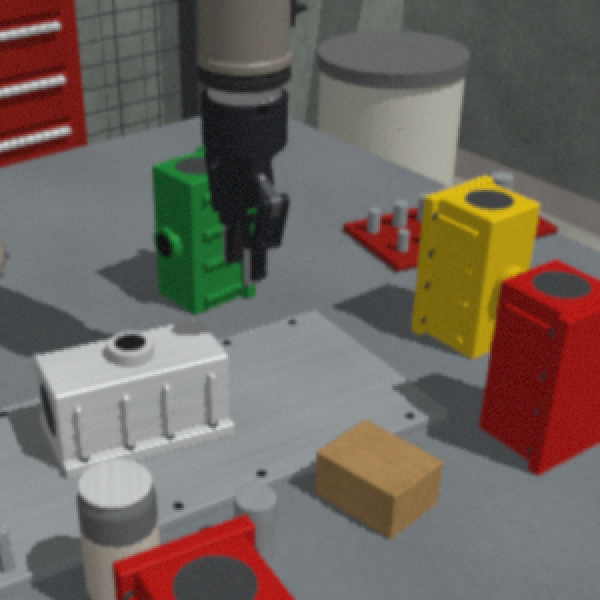

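It has fallen onto its flange, inlet up (crop ≈(130,345)). I'll back off, then measure how it lies.

send_rows(commands=[{"translation": [0, -0.02, 0], "rot": [0, 0, 0], "grip": 0.04}, {"translation": [0, -0.02, 0], "rot": [0, 0, 0], "grip": 0.04}, {"translation": [0, -0.02, 0], "rot": [0, 0, 0], "grip": 0.04}, {"translation": [0, -0.02, 0], "rot": [0, 0, 0], "grip": 0.04}, {"translation": [0, -0.01, 0], "rot": [0, 0, 0], "grip": 0.04}])

```text
t: 6.55
eef_pos: [0.5367, 0.2428, 0.1792]
tool_rot: [-0.001, 0.994, -0.11, 0.0]
contact_force: [0.0, 0.6, 0.3]
gripper_width: 0.466
```

```bash
cat >> h.py <<'E'
U=np.array([-.103,-.9947]);V=np.array([.9947,-.103]);C0=np.array([.5065,.0644])
def meas(pre):
    from station import read_camera
    import warnings;warnings.filterwarnings("ignore")
    c=read_camera("top");P=cloud(c);cv2.imwrite(f"pics/{pre}.png",c["pixels"][:,:,::-1])
    x,y,z=P[...,0],P[...,1],P[...,2]
    hsv=cv2.cvtColor(c["pixels"],cv2.COLOR_RGB2HSV)
    grey=(hsv[...,1]<60)
    for lo,hi,nm in((.093,.108,"box top"),(.109,.122,"inlet"),(.052,.061,"jaw top"),(.021,.033,"flange")):
        m=(z>lo)&(z<hi)&grey&(x>.35)&(x<.62)&(y<.35)&(y>-.165)
        if nm!="flange":m=cv2.morphologyEx(m.astype(np.uint8),cv2.MORPH_OPEN,np.ones((3,3)))
        k,lab,s,ce=cv2.connectedComponentsWithStats(m.astype(np.uint8))
        for i in range(1,k):
            if s[i,4]>60:
                Q=P[lab==i];r,b=rect(Q)
                bp=((np.array(b)/1000-C0)@np.c_[U,V]*1000).round(1)
                print(nm,s[i,:5].tolist(),"z",np.round(np.median(Q[:,2]),4),"c",np.round(r[0],1),"size",np.round(r[1],1),"a",round(r[2],2),"plate uv",bp.tolist())
E
python3 - <<'E'
from h import *
st();meas("t5")
E
```

```text
t 6.55 p [0.5367 0.2428 0.1792] xang -12.63 z [ 0.     0.001 -1.   ] F [0.03 0.63 0.35] g 0.466 T [0.067 0.053 0.024]
box top [315, 245, 99, 62, 3429] z 0.1018 c [488.7  35.2] size [170.9  76.4] a 77.08 plate uv [[111.1, -63.0], [120.3, 12.9], [-49.2, 33.7], [-58.6, -42.2]]
inlet [353, 262, 25, 24, 373] z 0.1158 c [488.6  35.4] size [41.5 43.2] a 0.79 plate uv [[11.7, -37.9], [54.5, -33.0], [49.7, 8.3], [6.8, 3.2]]
jaw top [453, 228, 6, 15, 72] z 0.0586 c [ 577.2 -147.5] size [10.6 28.3] a 84.99 plate uv [[209.0, 78.0], [208.6, 106.3], [198.0, 106.2], [198.4, 77.9]]
jaw top [452, 244, 6, 18, 77] z 0.0583 c [ 542.2 -144.3] size [34.3 10.7] a 1.56 plate uv [[200.8, 39.3], [211.4, 40.7], [207.0, 74.7], [196.4, 73.3]]
jaw top [448, 262, 9, 47, 251] z 0.0581 c [ 479.1 -137.8] size [11.4 89.7] a 84.18 plate uv [[209.8, -51.3], [209.6, 38.4], [198.2, 38.4], [198.3, -51.3]]
jaw top [447, 314, 7, 16, 73] z 0.0583 c [ 409.6 -131.7] size [28.2 13. ] a 0.59 plate uv [[200.1, -91.0], [213.0, -89.4], [209.9, -61.5], [196.9, -63.0]]
flange [442, 231, 9, 109, 169] z 0.027 c [ 484.9 -133.3] size [  2.3 216. ] a 84.27 plate uv [[200.4, -109.1], [199.7, 106.9], [197.3, 106.9], [198.1, -109.1]]
flange [314, 288, 86, 27, 441] z 0.0276 c [447.1  44.4] size [170.7  10.7] a 76.89 plate uv [[110.0, -73.1], [111.3, -62.5], [-58.0, -41.0], [-59.4, -51.7]]
```

View pics/t5.png

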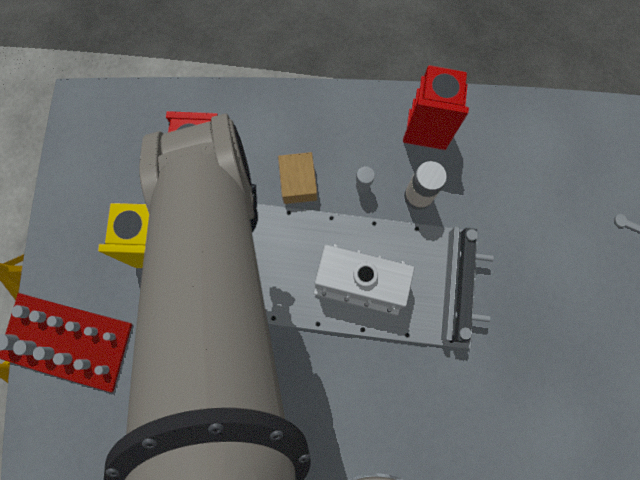

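Lying pose: box top 171 x 76 mm at z = 0.102 and inlet at z = 0.116. Heading is -102.9°, 7° off the plate. Rear centre ≈(0.508, 0.118), and the jaw is at u ≈ 198 mm with the lead end at ≈116 mm. I'll lower behind the rear and close in.

send_rows(commands=[{"translation": [0, 0, 0.03], "rot": [0, 0, 0], "grip": 0.04}, {"translation": [0, 0, 0.03], "rot": [0, 0, 0], "grip": 0.04}, {"translation": [0, 0, 0.03], "rot": [0, 0, 0], "grip": 0.04}, {"translation": [0, 0, 0.02], "rot": [0, 0, 0], "grip": 0.04}, {"translation": [0, 0, 0.009], "rot": [0, 0, 0], "grip": 0.04}])

```text
t: 7.02
eef_pos: [0.5348, 0.2377, 0.0575]
tool_rot: [0.002, 0.994, -0.112, -0.002]
contact_force: [0.6, -0.8, 0.5]
gripper_width: 0.469
```

send_rows(commands=[{"translation": [0, 0.03, 0], "rot": [0, 0, 0], "grip": 0.04}, {"translation": [0, 0.03, 0], "rot": [0, 0, 0], "grip": 0.04}, {"translation": [0, 0.02, 0], "rot": [0, 0, 0], "grip": 0.04}, {"translation": [0, 0.01, 0], "rot": [0, 0, 0], "grip": 0.04}, {"translation": [0, 0, 0], "rot": [0, 0, 0], "grip": 0.04}])

```text
t: 7.43
eef_pos: [0.5167, 0.1489, 0.0611]
tool_rot: [0.0, 0.994, -0.114, 0.0]
contact_force: [-0.3, -0.2, 0.7]
gripper_width: 0.471
```

Run:
```python
from h import *
from station import *
o,R=st()
d=o["eef_pos"][:2]-np.array([.5078,.1184]);print("fwd",d@R[:2,1],"lat",d@R[:2,0])
c=read_camera("scene");cv2.imwrite("pics/s5.png",c["pixels"][60:360,150:450,::-1].repeat(2,0).repeat(2,1))
```

```text
t 7.43 p [0.5167 0.1489 0.0611] xang -13.05 z [ 0.    -0.001 -1.   ] F [-0.33 -0.19  0.75] g 0.471 T [ 0.024 -0.018 -0.049]
fwd -0.03172790495125081 lat 0.0018284277025347577
```

View pics/s5.png

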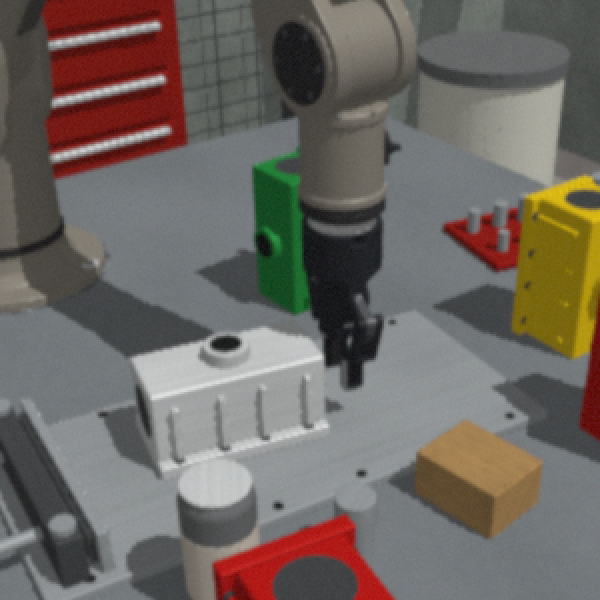

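Fingers straddle the rear end's middle, tips about mid-height. Closing in and then pushing.

send_rows(commands=[{"translation": [0, 0.006, 0], "rot": [0, 0, 0], "grip": 0.04}, {"translation": [0, 0.006, 0], "rot": [0, 0, 0], "grip": 0.04}, {"translation": [0, 0.003, 0], "rot": [0, 0, 0], "grip": 0.04}, {"translation": [0, 0.003, 0], "rot": [0, 0, 0], "grip": 0.04}, {"translation": [0, 0.002, 0], "rot": [0, 0, 0], "grip": 0.04}])

```text
t: 7.9
eef_pos: [0.5122, 0.1324, 0.0603]
tool_rot: [-0.0, 0.994, -0.111, -0.0]
contact_force: [-0.3, 1.2, -0.0]
gripper_width: 0.475
```

send_rows(commands=[{"translation": [0, 0.002, 0], "rot": [0, 0, 0], "grip": 0.04}, {"translation": [0, 0.002, 0], "rot": [0, 0, 0], "grip": 0.04}, {"translation": [0, 0.002, 0], "rot": [0, 0, 0], "grip": 0.04}, {"translation": [0, 0.002, 0], "rot": [0, 0, 0], "grip": 0.04}, {"translation": [0, 0.002, 0], "rot": [0, 0, 0], "grip": 0.04}])

```text
t: 8.32
eef_pos: [0.5102, 0.1232, 0.0603]
tool_rot: [-0.0, 0.994, -0.111, 0.0]
contact_force: [0.4, 2.5, -0.4]
gripper_width: 0.465
```

Run:
```python
from h import *
o,R=st();print("F tool",R.T@o["contact_force"],"T tool",R.T@o["torque"])
meas("t6")
```

```text
t 8.32 p [0.5102 0.1232 0.0603] xang -12.75 z [ 0.     0.001 -1.   ] F [ 0.37  2.48 -0.4 ] g 0.465 T [ 0.52  -0.109 -0.045]
F tool [-0.18498274 -2.5049266   0.39886538] T tool [ 0.53147713 -0.0082933   0.04485129]
box top [354, 252, 64, 55, 1928] z 0.1018 c [482.1   3.8] size [120.3  76.8] a 77.12 plate uv [[117.9, -63.5], [127.2, 12.8], [7.8, 27.4], [-1.6, -48.9]]
inlet [358, 263, 23, 24, 372] z 0.1159 c [487.2  28.1] size [41.2 39.8] a 3.44 plate uv [[21.8, -39.1], [61.1, -32.6], [54.4, 8.1], [15.1, 1.7]]
jaw top [452, 242, 6, 16, 74] z 0.0586 c [ 548.1 -144.5] size [10.4 31.1] a 86.94 plate uv [[209.4, 47.6], [207.9, 78.7], [197.5, 78.2], [199.0, 47.0]]
jaw top [447, 280, 9, 47, 233] z 0.0582 c [ 444.7 -135.5] size [13.7 88.6] a 84.43 plate uv [[212.3, -85.1], [211.8, 3.4], [198.0, 3.3], [198.5, -85.2]]
flange [443, 231, 8, 90, 140] z 0.027 c [ 502.6 -135. ] size [  2.1 178.7] a 84.36 plate uv [[200.3, -72.7], [199.3, 106.0], [197.3, 106.0], [198.1, -72.7]]
flange [363, 301, 40, 15, 194] z 0.0276 c [435.6  -6.5] size [78.8 10.7] a 77.09 plate uv [[116.3, -73.3], [117.6, -62.7], [39.4, -53.1], [38.1, -63.7]]
```

send_rows(commands=[{"translation": [0, 0.003, 0], "rot": [0, 0, -0.4], "grip": 0.04}, {"translation": [0, 0.003, 0], "rot": [0, 0, -0.4], "grip": 0.04}, {"translation": [0, 0.003, 0], "rot": [0, 0, -0.4], "grip": 0.04}, {"translation": [0, 0.003, 0], "rot": [0, 0, -0.4], "grip": 0.04}, {"translation": [0, 0.003, 0], "rot": [0, 0, -0.4], "grip": 0.04}])

```text
t: 8.78
eef_pos: [0.5068, 0.1077, 0.0603]
tool_rot: [-0.0, 0.996, -0.094, -0.0]
contact_force: [-1.1, 3.3, -0.5]
gripper_width: 0.472
```

send_rows(commands=[{"translation": [0, 0.003, 0], "rot": [0, 0, -0.4], "grip": 0.04}, {"translation": [0, 0.003, 0], "rot": [0, 0, -0.4], "grip": 0.04}, {"translation": [0, 0.003, 0], "rot": [0, 0, -0.4], "grip": 0.04}, {"translation": [0, 0.003, 0], "rot": [0, 0, -0.4], "grip": 0.04}, {"translation": [0, 0.003, 0], "rot": [0, 0, -0.4], "grip": 0.04}])

```text
t: 9.2
eef_pos: [0.5043, 0.093, 0.0603]
tool_rot: [-0.0, 0.997, -0.076, -0.0]
contact_force: [0.9, 4.2, 0.5]
gripper_width: 0.469
```

send_rows(commands=[{"translation": [0, 0.003, 0], "rot": [0, 0, -0.6], "grip": 0.04}, {"translation": [0, 0.003, 0], "rot": [0, 0, -0.6], "grip": 0.04}, {"translation": [0, 0.003, 0], "rot": [0, 0, -0.6], "grip": 0.04}, {"translation": [0, 0.003, 0], "rot": [0, 0, -0.6], "grip": 0.04}, {"translation": [0, 0.003, 0], "rot": [0, 0, -0.5], "grip": 0.04}])

```text
t: 9.62
eef_pos: [0.5023, 0.0781, 0.0603]
tool_rot: [-0.0, 0.999, -0.051, -0.0]
contact_force: [-0.5, 4.6, 0.3]
gripper_width: 0.469
```

Run:
```python
from h import *
o,R=st();print("F tool",R.T@o["contact_force"],"T tool",R.T@o["torque"])
meas("t7")
```

```text
t 9.62 p [0.5023 0.0781 0.0603] xang -5.84 z [-0.  0. -1.] F [-0.46  4.64  0.27] g 0.469 T [ 0.612  0.113 -0.15 ]
F tool [-0.92766796 -4.56674264 -0.27450747] T tool [ 0.59737965 -0.17463458  0.15032591]
box top [395, 255, 47, 48, 1497] z 0.1018 c [483.4 -59.3] size [87.1 76.6] a 82.71 plate uv [[168.1, -49.7], [169.9, 27.0], [82.8, 29.1], [81.0, -47.5]]
inlet [398, 264, 10, 18, 99] z 0.1156 c [493.1 -33.6] size [32.6 13.6] a 19.33 plate uv [[99.6, -20.9], [111.9, -15.1], [98.0, 14.4], [85.7, 8.6]]
jaw top [452, 227, 7, 22, 98] z 0.0583 c [ 572.5 -147.1] size [10.2 44.1] a 83.77 plate uv [[208.6, 65.3], [208.8, 109.5], [198.7, 109.5], [198.4, 65.4]]
jaw top [447, 277, 9, 46, 239] z 0.0583 c [ 451.2 -135.3] size [12.4 86.6] a 85.03 plate uv [[211.3, -77.5], [209.9, 9.0], [197.4, 8.8], [198.9, -77.8]]
jaw top [446, 328, 7, 12, 66] z 0.0587 c [ 387.1 -128.5] size [10.  21.7] a 82.78 plate uv [[208.9, -109.9], [209.4, -88.1], [199.4, -87.9], [198.9, -109.6]]
flange [442, 231, 9, 109, 165] z 0.0267 c [ 484.9 -133.4] size [  2.  215.9] a 84.38 plate uv [[200.5, -109.0], [199.4, 106.9], [197.4, 106.8], [198.5, -109.0]]
flange [411, 304, 18, 8, 79] z 0.0279 c [437.2 -79.4] size [34.5 10.3] a 82.25 plate uv [[167.3, -59.8], [167.6, -49.5], [133.1, -48.4], [132.7, -58.6]]
```

View pics/t7.png

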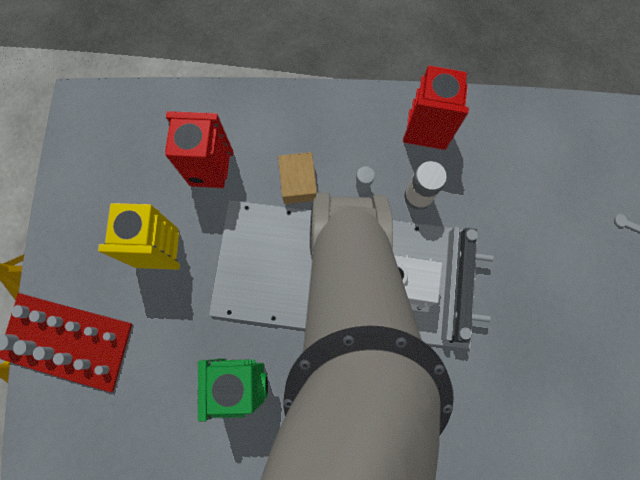

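Housing now within ~1.5° of the jaw, and the gap is about 29 mm. Continuing straight.

send_rows(commands=[{"translation": [0, 0.003, 0], "rot": [0, 0, 0], "grip": 0.04}, {"translation": [0, 0.003, 0], "rot": [0, 0, 0], "grip": 0.04}, {"translation": [0, 0.002, 0], "rot": [0, 0, 0], "grip": 0.04}, {"translation": [0, 0.002, 0], "rot": [0, 0, 0], "grip": 0.04}, {"translation": [0, 0.002, 0], "rot": [0, 0, 0], "grip": 0.04}])

```text
t: 10.08
eef_pos: [0.501, 0.0663, 0.0603]
tool_rot: [-0.0, 0.999, -0.051, -0.0]
contact_force: [-0.7, 3.3, 1.0]
gripper_width: 0.469
```

send_rows(commands=[{"translation": [0, 0.002, 0], "rot": [0, 0, 0], "grip": 0.04}, {"translation": [0, 0.002, 0], "rot": [0, 0, 0], "grip": 0.04}, {"translation": [0, 0.002, 0], "rot": [0, 0, 0], "grip": 0.04}, {"translation": [0, 0.001, 0], "rot": [0, 0, 0], "grip": 0.04}, {"translation": [0, 0.001, 0], "rot": [0, 0, 0], "grip": 0.04}])

```text
t: 10.5
eef_pos: [0.5004, 0.0583, 0.0603]
tool_rot: [0.0, 0.999, -0.051, 0.0]
contact_force: [0.9, 3.2, -1.1]
gripper_width: 0.471
```

Run:
```python
from h import *
o,R=st();print("F tool",R.T@o["contact_force"],"T tool",R.T@o["torque"])
meas("t8")
```

```text
t 10.5 p [0.5004 0.0583 0.0603] xang -5.9 z [ 0. -0. -1.] F [ 0.89  3.17 -1.12] g 0.471 T [ 0.596 -0.068 -0.018]
F tool [ 0.55772076 -3.24193724  1.123684  ] T tool [0.60011364 0.00603266 0.01779007]
box top [412, 256, 40, 46, 1310] z 0.1017 c [484.4 -85. ] size [75.2 77.1] a 83.74 plate uv [[188.3, -45.4], [188.7, 31.7], [113.6, 32.2], [113.1, -45.0]]
jaw top [453, 230, 7, 13, 61] z 0.0584 c [ 574.9 -148.6] size [13.  25.1] a 79.09 plate uv [[210.2, 76.9], [212.3, 101.8], [199.5, 103.0], [197.2, 78.0]]
jaw top [451, 244, 7, 27, 138] z 0.0584 c [ 533.5 -143.3] size [11.4 52.6] a 83.69 plate uv [[209.4, 21.9], [209.7, 74.5], [198.3, 74.6], [197.9, 22.0]]
jaw top [447, 287, 9, 37, 182] z 0.0587 c [ 440.5 -135. ] size [12.2 69.6] a 83.85 plate uv [[211.1, -79.9], [211.4, -10.3], [199.2, -10.2], [198.9, -79.8]]
```

Square within ~0.4°, about 10 mm to go. Slowing down.

send_rows(commands=[{"translation": [0, 0.0015, 0], "rot": [0, 0, 0], "grip": 0.04}, {"translation": [0, 0.0015, 0], "rot": [0, 0, 0], "grip": 0.04}, {"translation": [0, 0.001, 0], "rot": [0, 0, 0], "grip": 0.04}, {"translation": [0, 0.001, 0], "rot": [0, 0, 0], "grip": 0.04}, {"translation": [0, 0.001, 0], "rot": [0, 0, 0], "grip": 0.04}])

```text
t: 10.97
eef_pos: [0.4997, 0.0525, 0.0603]
tool_rot: [-0.0, 0.999, -0.051, -0.0]
contact_force: [1.1, 3.6, -0.6]
gripper_width: 0.473
```

send_rows(commands=[{"translation": [0, 0.0004, 0], "rot": [0, 0, 0], "grip": 0.04}, {"translation": [0, 0.0004, 0], "rot": [0, 0, 0], "grip": 0.04}, {"translation": [0, 0.0004, 0], "rot": [0, 0, 0], "grip": 0.04}, {"translation": [0, 0.0004, 0], "rot": [0, 0, 0], "grip": 0.04}, {"translation": [0, 0.0004, 0], "rot": [0, 0, 0], "grip": 0.04}])

```text
t: 11.38
eef_pos: [0.4994, 0.0506, 0.0603]
tool_rot: [-0.0, 0.999, -0.051, -0.0]
contact_force: [0.5, 3.1, -0.7]
gripper_width: 0.469
```

send_rows(commands=[{"translation": [0, 0.0002, 0], "rot": [0, 0, 0], "grip": 0.04}, {"translation": [0, 0.0002, 0], "rot": [0, 0, 0], "grip": 0.04}, {"translation": [0, 0.0002, 0], "rot": [0, 0, 0], "grip": 0.04}, {"translation": [0, 0.0002, 0], "rot": [0, 0, 0], "grip": 0.04}, {"translation": [0, 0.0002, 0], "rot": [0, 0, 0], "grip": 0.04}])

```text
t: 11.8
eef_pos: [0.4994, 0.0496, 0.0603]
tool_rot: [-0.0, 0.999, -0.051, -0.0]
contact_force: [0.5, 2.8, -0.2]
gripper_width: 0.467
```

send_rows(commands=[{"translation": [0, 0.0002, 0], "rot": [0, 0, 0], "grip": 0.04}, {"translation": [0, 0.0002, 0], "rot": [0, 0, 0], "grip": 0.04}, {"translation": [0, 0.0002, 0], "rot": [0, 0, 0], "grip": 0.04}, {"translation": [0, 0.0002, 0], "rot": [0, 0, 0], "grip": 0.04}, {"translation": [0, 0.0002, 0], "rot": [0, 0, 0], "grip": 0.04}])

```text
t: 12.22
eef_pos: [0.4993, 0.0485, 0.0603]
tool_rot: [-0.0, 0.999, -0.051, -0.0]
contact_force: [0.4, 3.2, -0.1]
gripper_width: 0.472
```

Run:
```python
from h import *
o,R=st();print("F tool",R.T@o["contact_force"],"T tool",R.T@o["torque"])
meas("t9")
```

```text
t 12.22 p [0.4993 0.0485 0.0603] xang -5.9 z [-0.  0. -1.] F [ 0.35  3.25 -0.14] g 0.472 T [ 0.572 -0.086 -0.009]
F tool [ 0.01895157 -3.26765958  0.13813192] T tool [0.57736294 0.02680929 0.00883726]
box top [421, 257, 36, 46, 1163] z 0.1017 c [483. -99.] size [67.9 78.2] a 85.25 plate uv [[199.7, -44.9], [198.0, 33.3], [130.2, 31.9], [131.8, -46.3]]
jaw top [452, 237, 8, 16, 84] z 0.0585 c [ 557.8 -147.4] size [13.8 31.3] a 83.84 plate uv [[212.2, 57.2], [212.4, 88.5], [198.5, 88.5], [198.4, 57.2]]
jaw top [448, 304, 6, 19, 99] z 0.0585 c [ 425.3 -132.2] size [10.4 34.1] a 87.19 plate uv [[210.0, -77.3], [208.2, -43.2], [197.8, -43.8], [199.6, -77.9]]
```

send_rows(commands=[{"translation": [0, 0.0002, 0], "rot": [0, 0, 0], "grip": 0.04}, {"translation": [0, 0.0002, 0], "rot": [0, 0, 0], "grip": 0.04}, {"translation": [0, 0.0002, 0], "rot": [0, 0, 0], "grip": 0.04}, {"translation": [0, 0.0002, 0], "rot": [0, 0, 0], "grip": 0.04}, {"translation": [0, 0.0002, 0], "rot": [0, 0, 0], "grip": 0.04}])

```text
t: 12.68
eef_pos: [0.4992, 0.0479, 0.0603]
tool_rot: [-0.0, 0.999, -0.051, 0.0]
contact_force: [1.8, 4.3, -0.6]
gripper_width: 0.469
```

send_rows(commands=[{"translation": [0, 0.0001, 0], "rot": [0, 0, 0], "grip": 0.04}, {"translation": [0, 0.0001, 0], "rot": [0, 0, 0], "grip": 0.04}, {"translation": [0, 0.0001, 0], "rot": [0, 0, 0], "grip": 0.04}, {"translation": [0, 0.0001, 0], "rot": [0, 0, 0], "grip": 0.04}, {"translation": [0, 0.0001, 0], "rot": [0, 0, 0], "grip": 0.04}])

```text
t: 13.1
eef_pos: [0.4992, 0.0477, 0.0603]
tool_rot: [-0.0, 0.999, -0.051, 0.0]
contact_force: [-0.5, 6.0, -0.2]
gripper_width: 0.468
```

send_rows(commands=[{"translation": [0, 0.0001, 0], "rot": [0, 0, 0], "grip": 0.04}, {"translation": [0, 0.0001, 0], "rot": [0, 0, 0], "grip": 0.04}, {"translation": [0, 0.0001, 0], "rot": [0, 0, 0], "grip": 0.04}, {"translation": [0, 0.0001, 0], "rot": [0, 0, 0], "grip": 0.04}, {"translation": [0, 0.0001, 0], "rot": [0, 0, 0], "grip": 0.04}])

```text
t: 13.52
eef_pos: [0.4992, 0.0475, 0.0603]
tool_rot: [-0.001, 0.999, -0.051, 0.0]
contact_force: [0.4, 7.0, 0.9]
gripper_width: 0.467
```

Run:
```python
from h import *
o,R=st();print("F tool",R.T@o["contact_force"],"T tool",R.T@o["torque"])
```

```text
t 13.52 p [0.4992 0.0475 0.0603] xang -5.86 z [ 0.     0.001 -1.   ] F [0.4  6.97 0.9 ] g 0.467 T [ 1.266 -0.098 -0.111]
F tool [-0.31748072 -6.97192317 -0.88978977] T tool [ 1.2697538  -0.03216134  0.11142886]
```

send_rows(commands=[{"translation": [0, 0.0002, 0], "rot": [0, 0, 0], "grip": 0.04}, {"translation": [0, 0.0002, 0], "rot": [0, 0, 0], "grip": 0.04}, {"translation": [0, 0.0002, 0], "rot": [0, 0, 0], "grip": 0.04}, {"translation": [0, 0.0002, 0], "rot": [0, 0, 0], "grip": 0.04}, {"translation": [0, 0.0, 0], "rot": [0, 0, 0], "grip": 0.04}])

```text
t: 13.93
eef_pos: [0.4991, 0.0473, 0.0604]
tool_rot: [-0.001, 0.999, -0.051, 0.0]
contact_force: [0.0, 8.3, 0.0]
gripper_width: 0.465
```

Run:
```python
from h import *
from station import *
o,R=st();print("F tool",R.T@o["contact_force"],"T tool",R.T@o["torque"])
meas("t10")
i=cv2.imread("pics/t10.png")[215:355,380:500];cv2.imwrite("pics/t10c.png",cv2.resize(i,None,fx=4,fy=4,interpolation=cv2.INTER_CUBIC))
c=read_camera("scene");i=c["pixels"][200:390,110:340,::-1];cv2.imwrite("pics/s10c.png",cv2.resize(i,None,fx=3,fy=3,interpolation=cv2.INTER_CUBIC))
```

```text
t 13.93 p [0.4991 0.0473 0.0604] xang -5.84 z [ 0.     0.002 -1.   ] F [0.01 8.3  0.04] g 0.465 T [ 1.432 -0.057 -0.143]
F tool [-0.8384733  -8.25882947 -0.03008045] T tool [ 1.43028784 -0.08922276  0.14368163]
box top [423, 258, 35, 45, 1097] z 0.1018 c [ 482.4 -101.5] size [65.2 77.6] a 84.65 plate uv [[200.4, -45.3], [199.7, 32.2], [134.6, 31.6], [135.3, -46.0]]
jaw top [452, 227, 8, 34, 168] z 0.0585 c [ 560.3 -146.6] size [13.8 67. ] a 86.44 plate uv [[212.6, 42.1], [209.9, 109.0], [196.1, 108.5], [198.8, 41.6]]
jaw top [448, 304, 7, 20, 111] z 0.058 c [ 424.6 -133.5] size [11.  36.8] a 85.03 plate uv [[211.1, -79.5], [210.5, -42.6], [199.6, -42.8], [200.2, -79.6]]
```

View pics/t10c.png

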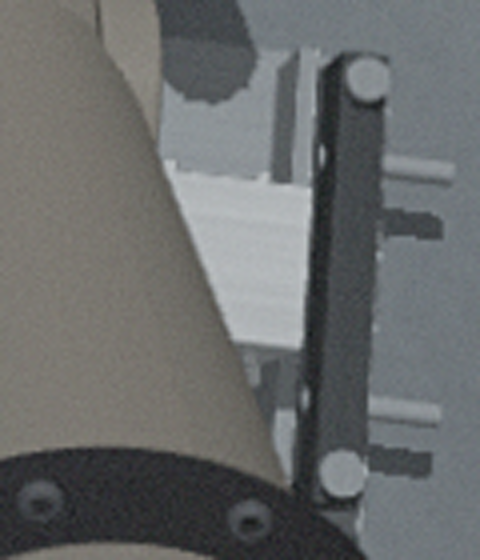

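View pics/s10c.png

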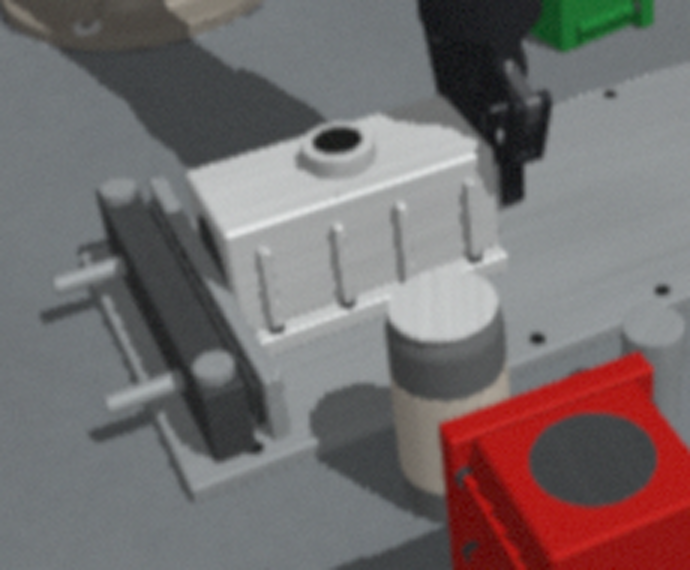

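Both ends of the leading face look in touch. The wrist moment (0.14 N m) puts the load a bit towards the robot's side, so I'll trim the yaw slightly to even it.

send_rows(commands=[{"translation": [0, 0, 0], "rot": [0, 0, 0.1], "grip": 0.04}, {"translation": [0, 0, 0], "rot": [0, 0, 0.1], "grip": 0.04}, {"translation": [0, 0, 0], "rot": [0, 0, 0.1], "grip": 0.04}, {"translation": [0, 0, 0], "rot": [0, 0, 0.1], "grip": 0.04}, {"translation": [0, 0.0, 0], "rot": [0, 0, 0], "grip": 0.04}])

```text
t: 14.45
eef_pos: [0.4994, 0.0473, 0.0604]
tool_rot: [-0.001, 0.999, -0.054, 0.0]
contact_force: [1.2, 7.4, -0.5]
gripper_width: 0.469
```

Run:
```python
from h import *
o,R=st();print("F tool",R.T@o["contact_force"],"T tool",R.T@o["torque"])
```

```text
t 14.45 p [0.4994 0.0473 0.0604] xang -6.17 z [ 0.001  0.001 -1.   ] F [ 1.23  7.37 -0.5 ] g 0.469 T [ 1.367 -0.205  0.3  ]
F tool [ 0.4262311  -7.46151556  0.50534145] T tool [ 1.38148448  0.05670042 -0.29931224]
```

send_rows(commands=[{"translation": [0, 0, 0], "rot": [0, 0, -0.1], "grip": 0.04}, {"translation": [0, 0, 0], "rot": [0, 0, -0.1], "grip": 0.04}, {"translation": [0, 0, 0], "rot": [0, 0, 0], "grip": 0.04}, {"translation": [0, 0.0002, 0], "rot": [0, 0, 0], "grip": 0.04}, {"translation": [0, 0.0002, 0], "rot": [0, 0, 0], "grip": 0.04}])

```text
t: 14.87
eef_pos: [0.4993, 0.0472, 0.0604]
tool_rot: [-0.001, 0.999, -0.052, 0.0]
contact_force: [0.5, 9.4, 0.2]
gripper_width: 0.468
```

Run:
```python
from h import *
o,R=st();print("F tool",R.T@o["contact_force"],"T tool",R.T@o["torque"])
```

```text
t 14.87 p [0.4993 0.0472 0.0604] xang -5.98 z [ 0.     0.002 -1.   ] F [0.48 9.4  0.15] g 0.468 T [ 1.642 -0.058  0.041]
F tool [-0.50035939 -9.40334007 -0.13634081] T tool [ 1.63914388 -0.11373054 -0.04033299]
```

Balanced now (centroid ~4 mm off centre). Increase to about 11–12 N at the wrist, allowing for sliding friction, and hold.

send_rows(commands=[{"translation": [0, 0.0002, 0], "rot": [0, 0, 0], "grip": 0.04}, {"translation": [0, 0.0002, 0], "rot": [0, 0, 0], "grip": 0.04}, {"translation": [0, 0.0002, 0], "rot": [0, 0, 0], "grip": 0.04}, {"translation": [0, 0.0002, 0], "rot": [0, 0, 0], "grip": 0.04}, {"translation": [0, 0.0, 0], "rot": [0, 0, 0], "grip": 0.04}])

```text
t: 15.28
eef_pos: [0.4992, 0.047, 0.0605]
tool_rot: [-0.001, 0.999, -0.052, 0.0]
contact_force: [0.7, 10.3, 1.1]
gripper_width: 0.471
```

send_rows(commands=[{"translation": [0, 0, 0], "rot": [0, 0, 0], "grip": 0.04}, {"translation": [0, 0, 0], "rot": [0, 0, 0], "grip": 0.04}, {"translation": [0, 0, 0], "rot": [0, 0, 0], "grip": 0.04}, {"translation": [0, 0, 0], "rot": [0, 0, 0], "grip": 0.04}, {"translation": [0, 0, 0], "rot": [0, 0, 0], "grip": 0.04}])

```text
t: 15.7
eef_pos: [0.4992, 0.0469, 0.0605]
tool_rot: [-0.001, 0.999, -0.052, 0.0]
contact_force: [1.3, 10.2, 0.5]
gripper_width: 0.469
```

Run:
```python
from h import *
o,R=st();print("F tool",R.T@o["contact_force"],"T tool",R.T@o["torque"])
```

```text
t 15.7 p [0.4992 0.0469 0.0605] xang -5.96 z [ 0.001  0.002 -1.   ] F [ 1.3  10.22  0.47] g 0.469 T [ 1.882 -0.039  0.011]
F tool [  0.23016184 -10.30243336  -0.44750175] T tool [ 1.87568235 -0.15651343 -0.01032861]
```

send_rows(commands=[{"translation": [0, 0.0002, 0], "rot": [0, 0, 0], "grip": 0.04}, {"translation": [0, 0.0002, 0], "rot": [0, 0, 0], "grip": 0.04}, {"translation": [0, 0.0002, 0], "rot": [0, 0, 0], "grip": 0.04}, {"translation": [0, 0.0002, 0], "rot": [0, 0, 0], "grip": 0.04}, {"translation": [0, 0.0, 0], "rot": [0, 0, 0], "grip": 0.04}])

```text
t: 16.12
eef_pos: [0.4992, 0.0468, 0.0605]
tool_rot: [-0.001, 0.999, -0.052, 0.0]
contact_force: [0.3, 11.9, 0.1]
gripper_width: 0.467
```

send_rows(commands=[{"translation": [0, 0, 0], "rot": [0, 0, 0], "grip": 0.04}, {"translation": [0, 0, 0], "rot": [0, 0, 0], "grip": 0.04}, {"translation": [0, 0, 0], "rot": [0, 0, 0], "grip": 0.04}, {"translation": [0, 0, 0], "rot": [0, 0, 0], "grip": 0.04}, {"translation": [0, 0, 0], "rot": [0, 0, 0], "grip": 0.04}])

```text
t: 16.53
eef_pos: [0.4992, 0.0467, 0.0605]
tool_rot: [-0.001, 0.999, -0.052, 0.0]
contact_force: [0.2, 12.5, 0.8]
gripper_width: 0.468
```

Run:
```python
from h import *
o,R=st();print("F tool",R.T@o["contact_force"],"T tool",R.T@o["torque"])
```

```text
t 16.53 p [0.4992 0.0467 0.0605] xang -5.93 z [ 0.001  0.003 -1.   ] F [ 0.19 12.54  0.79] g 0.468 T [ 2.16  -0.084  0.006]
F tool [ -1.109825   -12.49460201  -0.75808411] T tool [ 2.15702301 -0.13980087 -0.00498769]
```

Holding at ~12 N (jaw about 9–10 after friction). One more hold, then ease off gently.

send_rows(commands=[{"translation": [0, 0, 0], "rot": [0, 0, 0], "grip": 0.04}, {"translation": [0, 0, 0], "rot": [0, 0, 0], "grip": 0.04}, {"translation": [0, 0, 0], "rot": [0, 0, 0], "grip": 0.04}, {"translation": [0, 0, 0], "rot": [0, 0, 0], "grip": 0.04}, {"translation": [0, 0, 0], "rot": [0, 0, 0], "grip": 0.04}])

```text
t: 16.95
eef_pos: [0.4992, 0.0468, 0.0605]
tool_rot: [-0.001, 0.999, -0.052, 0.0]
contact_force: [-0.7, 13.0, 0.4]
gripper_width: 0.47
```

send_rows(commands=[{"translation": [0, -0.0004, 0], "rot": [0, 0, 0], "grip": 0.04}, {"translation": [0, -0.0004, 0], "rot": [0, 0, 0], "grip": 0.04}, {"translation": [0, -0.0004, 0], "rot": [0, 0, 0], "grip": 0.04}, {"translation": [0, -0.0004, 0], "rot": [0, 0, 0], "grip": 0.04}, {"translation": [0, -0.0004, 0], "rot": [0, 0, 0], "grip": 0.04}])

```text
t: 17.37
eef_pos: [0.4992, 0.0471, 0.0603]
tool_rot: [-0.001, 0.999, -0.052, 0.0]
contact_force: [0.8, 6.5, -1.6]
gripper_width: 0.469
```

send_rows(commands=[{"translation": [0, -0.0004, 0], "rot": [0, 0, 0], "grip": 0.04}, {"translation": [0, -0.0004, 0], "rot": [0, 0, 0], "grip": 0.04}, {"translation": [0, -0.0004, 0], "rot": [0, 0, 0], "grip": 0.04}, {"translation": [0, -0.0004, 0], "rot": [0, 0, 0], "grip": 0.04}, {"translation": [0, -0.0004, 0], "rot": [0, 0, 0], "grip": 0.04}])

```text
t: 17.78
eef_pos: [0.4992, 0.0475, 0.0603]
tool_rot: [0.0, 0.999, -0.053, 0.0]
contact_force: [0.6, 1.7, -0.3]
gripper_width: 0.471
```

send_rows(commands=[{"translation": [0, -0.0005, 0], "rot": [0, 0, 0], "grip": 0.04}, {"translation": [0, -0.0005, 0], "rot": [0, 0, 0], "grip": 0.04}, {"translation": [0, -0.0005, 0], "rot": [0, 0, 0], "grip": 0.04}, {"translation": [0, -0.001, 0], "rot": [0, 0, 0], "grip": 0.04}, {"translation": [0, -0.001, 0], "rot": [0, 0, 0], "grip": 0.04}])

```text
t: 18.2
eef_pos: [0.4994, 0.0508, 0.0602]
tool_rot: [0.0, 0.999, -0.054, -0.0]
contact_force: [-0.0, 0.2, -0.6]
gripper_width: 0.469
```

send_rows(commands=[{"translation": [0, -0.002, 0], "rot": [0, 0, 0], "grip": 0.04}, {"translation": [0, -0.004, 0], "rot": [0, 0, 0], "grip": 0.04}, {"translation": [0, -0.01, 0], "rot": [0, 0, 0], "grip": 0.04}, {"translation": [0, -0.02, 0], "rot": [0, 0, 0], "grip": 0.04}, {"translation": [0, -0.03, 0], "rot": [0, 0, 0], "grip": 0.04}])

```text
t: 18.62
eef_pos: [0.5066, 0.1158, 0.0604]
tool_rot: [0.001, 0.998, -0.055, -0.0]
contact_force: [0.6, 1.1, 1.6]
gripper_width: 0.466
```

send_rows(commands=[{"translation": [0, -0.03, 0], "rot": [0, 0, 0], "grip": 0.04}, {"translation": [0, -0.03, 0], "rot": [0, 0, 0], "grip": 0.04}, {"translation": [0, -0.02, -0.02], "rot": [0, 0, 0], "grip": 0.04}, {"translation": [0, -0.02, -0.03], "rot": [0, 0, 0], "grip": 0.04}, {"translation": [0, 0, -0.03], "rot": [0, 0, 0], "grip": 0.04}])

```text
t: 19.03
eef_pos: [0.5161, 0.2226, 0.1406]
tool_rot: [-0.0, 0.999, -0.05, -0.001]
contact_force: [1.0, 1.2, -0.2]
gripper_width: 0.469
```

Run:
```python
from h import *
from station import *
st();meas("t11")
i=cv2.imread("pics/t11.png")[195:355,280:500];cv2.imwrite("pics/t11c.png",cv2.resize(i,None,fx=3.5,fy=3.5,interpolation=cv2.INTER_CUBIC))
c=read_camera("scene");i=c["pixels"][200:390,110:340,::-1];cv2.imwrite("pics/s11c.png",cv2.resize(i,None,fx=3,fy=3,interpolation=cv2.INTER_CUBIC))
```

```text
t 19.03 p [0.5161 0.2226 0.1406] xang -5.69 z [-0.001  0.001 -1.   ] F [ 1.03  1.21 -0.21] g 0.469 T [ 0.005 -0.044 -0.017]
box top [362, 251, 96, 52, 3396] z 0.1018 c [488.4 -48.5] size [170.4  77.5] a 83.85 plate uv [[199.2, -45.4], [199.6, 32.0], [29.1, 32.8], [28.9, -44.8]]
inlet [400, 263, 25, 24, 344] z 0.1158 c [488.8 -49.1] size [42.3 43.7] a 0.19 plate uv [[95.2, -29.3], [138.7, -24.6], [134.1, 17.4], [90.7, 12.8]]
jaw top [452, 230, 8, 17, 91] z 0.0583 c [ 571.2 -148.9] size [13.2 33.8] a 83.04 plate uv [[211.8, 69.3], [212.4, 103.0], [199.2, 103.3], [198.6, 69.5]]
jaw top [446, 311, 8, 28, 129] z 0.0585 c [ 403.8 -130.9] size [11.2 50.1] a 84.6 plate uv [[210.8, -107.1], [210.3, -56.9], [199.0, -57.0], [199.5, -107.1]]
flange [358, 294, 88, 29, 448] z 0.0279 c [445.1 -46. ] size [173.3  30.5] a 76.78 plate uv [[200.2, -75.8], [204.0, -45.5], [32.1, -23.5], [28.2, -53.8]]
```

View pics/t11c.png

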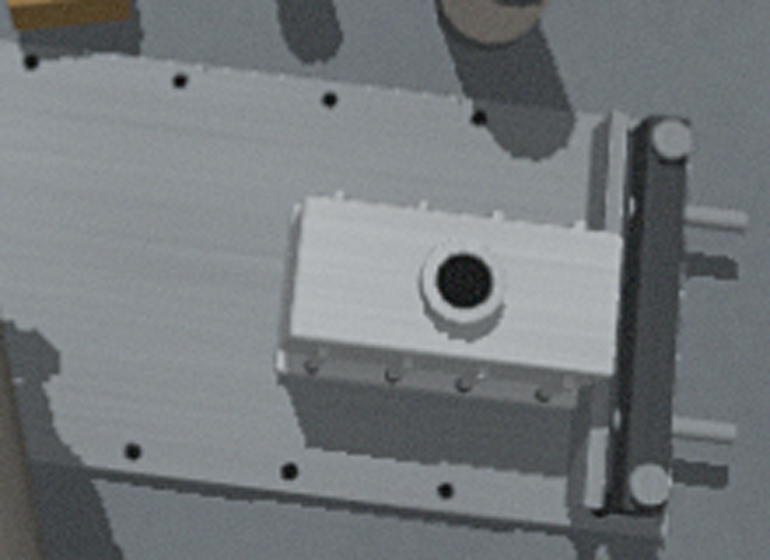

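View pics/s11c.png

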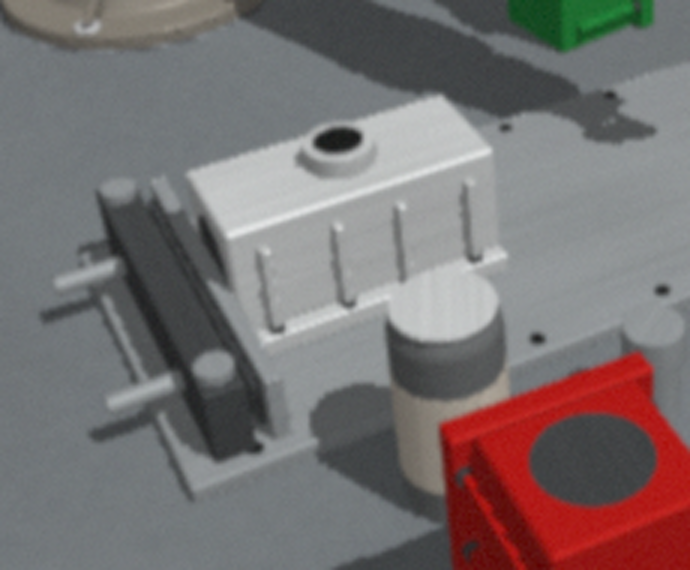

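The top view shows the housing's leading end flush along the jaw (crop x ≈ 618) with the inlet up. Box angle is 83.9° against the jaw's ~84.2°, and the lead end is at u ≈ 199.4 mm, on the jaw face. Bystanders check, settle, hand in.

send_rows(commands=[{"translation": [0, 0, 0], "rot": [0, 0, 0], "grip": 0.04}, {"translation": [0, 0, 0], "rot": [0, 0, 0], "grip": 0.04}, {"translation": [0, 0, 0], "rot": [0, 0, 0], "grip": 0.04}, {"translation": [0, 0, 0], "rot": [0, 0, 0], "grip": 0.04}, {"translation": [0, 0, 0], "rot": [0, 0, 0], "grip": 0.04}])

```text
t: 19.55
eef_pos: [0.5167, 0.2158, 0.1394]
tool_rot: [0.001, 0.999, -0.053, -0.001]
contact_force: [0.8, -0.3, -0.4]
gripper_width: 0.469
```

Run:
```python
from h import *
from station import *
st()
a=np.load("/tmp/top0.npz")["pixels"][140:205,275:450].astype(int);b=read_camera("top")["pixels"][140:205,275:450].astype(int)
print("bystander region diff",abs(a-b).mean(),(abs(a-b).max(2)>40).sum())
print(hand_in())
```

```text
t 19.55 p [0.5167 0.2158 0.1394] xang -6.13 z [-0.001 -0.001 -1.   ] F [ 0.83 -0.34 -0.38] g 0.469 T [ 0.025  0.001 -0.025]
bystander region diff 3.06974358974359 10
the job is handed in; nothing more can be done
None
```

The pump housing now lies on its flange with the inlet up, square against the jaw and in touch with it. I handed the job in at about 20 s of the 72 s allowed.

- **Tipping:** I pushed with about 2 N near the top of the inlet side. The housing pivoted on the flange's foot without sliding and fell onto the flange.
- **Sliding:** I pushed the rear with two spread fingers, which turned it about 7° so it lined up with the jaw. Sliding took about 3 to 4.5 N.
- **Pressing:** I first felt the jaw give at about 4 to 6 N, then trimmed the yaw until the sideways moment was near zero. The press at the wrist reached 12 to 13 N for just under a second. Less friction, that is about 9 to 10 N on the jaw by my estimate. No reading passed 13 N, though readings came only at the end of each move. I then eased off slowly.

**Last checks:**
- **Lead end:** it sits at about 199 mm along the plate, against the jaw face measured at 198 to 199.5 mm.
- **Squareness:** the housing read 83.9° and the jaw about 84.2°. The 0.3° difference is within camera noise.
- **Robot:** it is clear of everything, with no contact force above noise.
- **Can, socket and carton:** the top view shows them unmoved.

No final check failed. The two cameras disagreed by about 4 mm in height and position throughout, so contact with the jaw rests on the touch reading, not the cameras.

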